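# Load the sample changer in calibration order

### The job

Load the sample changer for a calibration run: stand each of the four slim bottles upright in the dock of its own cap colour, one after another, weakest standard first: yellow, then green, then blue, then red. Set them down gently rather than dropping them, let none of them tip over, and leave the two squat jars where they stand.

Things in the scene. Friction and masses are not known exactly. Their poses are not given: they have to be found in the camera images.
- bottle_yellow: Loose slim sample bottle with yellow cap: white body, 32 mm in diameter, 82 mm tall standing; the yellow screw cap is the top 26 mm, also 32 mm in diameter, with a narrower neck just under it. 60 g, give or take a third. Origin at the centre of its underside, z up. Stands at the start on the thin grey tray (4 mm thick), its axis at least 80 mm from those of its neighbours.
- bottle_green: Loose slim sample bottle with green cap: white body, 32 mm in diameter, 82 mm tall standing; the green screw cap is the top 26 mm, also 32 mm in diameter, with a narrower neck just under it. 60 g, give or take a third. Origin at the centre of its underside, z up. Stands at the start on the thin grey tray (4 mm thick), its axis at least 80 mm from those of its neighbours.
- bottle_blue: Loose slim sample bottle with blue cap: white body, 32 mm in diameter, 82 mm tall standing; the blue screw cap is the top 26 mm, also 32 mm in diameter, with a narrower neck just under it. 60 g, give or take a third. Origin at the centre of its underside, z up. Stands at the start on the thin grey tray (4 mm thick), its axis at least 80 mm from those of its neighbours.
- bottle_red: Loose slim sample bottle with red cap: white body, 32 mm in diameter, 82 mm tall standing; the red screw cap is the top 26 mm, also 32 mm in diameter, with a narrower neck just under it. 60 g, give or take a third. Origin at the centre of its underside, z up. Stands at the start on the thin grey tray (4 mm thick), its axis at least 80 mm from those of its neighbours.
- dock_yellow: Fixed round yellow dock (shallow open cup) on the white deck of the sample changer: 66 mm outside diameter, 60 mm bore, wall 3 mm, 14 mm high, inner floor 5 mm above its origin. Origin at the centre of its underside, z up, 12 mm above the table. The changer's drive housing behind the docks is 79 mm tall, with a thin parked sampling arm on it up to 178 mm tall; neither is over the docks.
- dock_green: Fixed round green dock (shallow open cup) on the white deck of the sample changer: 66 mm outside diameter, 60 mm bore, wall 3 mm, 14 mm high, inner floor 5 mm above its origin. Origin at the centre of its underside, z up, 12 mm above the table. The changer's drive housing behind the docks is 79 mm tall, with a thin parked sampling arm on it up to 178 mm tall; neither is over the docks.
- dock_blue: Fixed round blue dock (shallow open cup) on the white deck of the sample changer: 66 mm outside diameter, 60 mm bore, wall 3 mm, 14 mm high, inner floor 5 mm above its origin. Origin at the centre of its underside, z up, 12 mm above the table. The changer's drive housing behind the docks is 79 mm tall, with a thin parked sampling arm on it up to 178 mm tall; neither is over the docks.
- dock_red: Fixed round red dock (shallow open cup) on the white deck of the sample changer: 66 mm outside diameter, 60 mm bore, wall 3 mm, 14 mm high, inner floor 5 mm above its origin. Origin at the centre of its underside, z up, 12 mm above the table. The changer's drive housing behind the docks is 79 mm tall, with a thin parked sampling arm on it up to 178 mm tall; neither is over the docks.
- jar_red: Loose squat stock jar with red cap: white body 48 mm in diameter, cap 50 mm in diameter, 46 mm tall in all, 110 g. Not part of the job. Origin at the centre of its underside; it stands among the bottles on the grey tray.
- jar_blue: Loose squat stock jar with blue cap: white body 48 mm in diameter, cap 50 mm in diameter, 46 mm tall in all, 110 g. Not part of the job. Origin at the centre of its underside; it stands among the bottles on the grey tray.
Things that resemble listed ones, but are neither listed nor needed, are in the scene too. What is shaped like the bottle_blue but orange or purple is not meant. What is shaped like the bottle_green but orange is not meant.

How it is judged:
By the outcome, as a careful person would: the job done as asked, in the order asked, and still so for the second after the job is handed in, with the robot touching nothing.
It also fails if it takes over 112 s, if anything falls off the work surface, if the arm or the gripper's body presses on something with over 40 N, if the wrist force passes 120 N, or if a joint passes its speed limit or range.

### The arm

A 6-joint arm with a two-finger parallel gripper is mounted at the origin on the work surface. World frame = base frame: x ahead of the robot, y to its left, z up, the work surface at z = 0. Lengths are in mm, angles in rad, forces in N, time in s.
With the tool pointing down it reaches from about 325 to 900 mm from the base axis. Payload 6.1 kg.
Tool frame: the origin (TCP) lies midway between the tips of the shut fingers; the grasp point (between the pads) lies 19 mm behind it; z points along the fingers, y is the line along which they close (so a half turn about z gives the same grasp; the last joint's range is limited). The gripper opens to 87 mm and grips with 3 to 60 N. Pads are 19 mm wide; open, the fingers measure 117 mm over their backs; the gripper's body (75 mm by 190 mm) begins 51 mm behind the grasp point.
Start: joints at [-1.246, 0.22, 1.526, -0, 1.395, -0.126], TCP at [272.296, -562.557, 222.538] pointing down, gripper open.
Joint ranges: [-2.98, 2.98], [-0.91, 2.08], [0.09, 2.57], [-1.24, 4.39], [0.2, 2.65], [-2.68, 2.68]. Speed limits (rad/s): [2.57, 2.57, 3.01, 3.14, 3.14, 3.14].

### API

Orientations are given as a unit quaternion [w, x, y, z].
In Python, from workcell import env gives the robot as it stands.
- The arm moves only by the tool play_rows, never from a script. Its argument "targets" is a list of rows, each a list of 7 numbers: the turn, a rotation vector about the tool's x, y, z in units of 8 degrees (1.0 is 8 degrees), then the shift along the tool's x, y, z in units of 40 mm (1.0 is 40 mm), then the opening, from -1 (shut) to 1 (fully open). A call has 1 to 8 rows; each row is the pose to reach, as a shift and turn from the pose commanded when the call began, along the tool's axes at that moment; what a row does not reach only later rows make up. A row lasts 1/10 s, in which the tool goes at most 50 mm and 8.59 degrees, less where a joint would pass 70% of its speed; a pose out of reach is approached as far as the arm can. A call with a gripper value outside its range is refused whole. The fingers move at their own pace and stop on an object; the grip force is fixed at half the most. Time passes only in rows, so rows that repeat a pose let the fingers close. It gives the time, the measured TCP pose, the force, the opening and the grip force at its end, in the units of the state.
- env.get_state(): the state, without advancing time (a new reading comes with each control period).
- env.camera(name): name is "scene" or "top"; returns a dict with "frame" (420x560x3 uint8, red, green, blue), "mtx" (3x3 intrinsics, pixels), "extrinsics" (4x4, takes a point from camera to world coordinates). Camera axes: x right, y down, z forward; pixel columns grow to the right and rows downward; lengths in mm; the calibration is good to about 2 mm. A picture is of the moment at which its call begins. There is no depth.
- env.sign_off(): hands the job in; it is judged then, once.
Trained networks look in the newest picture that a camera, given by its name, has taken for a name from the list of things; names that differ only in an ending like _2 or _b are one class to them, and where a whole thing is asked for, a point or a joint stands for the part that bears it (a point fixed in the world has none). Each returns a list of dicts, best first, with "confidence" (0 to 1); they miss things now and then, are a little off and sometimes report something else, mostly with a low value. They report only what shows in the picture. A call takes as long as a camera call. They do not tell look-alikes from the thing itself.
- env.boxes_of(camera, query): "box" ([centre column, centre row, width, height] as shares, 0 to 1, of the picture: columns of its width, rows of its height, round what is visible of it).
The state is a dict: "clock": time; "joint_pos": joint angles; "joint_velocities": joint speeds; "joint_torque": joint torques, N m; "tool_pos": TCP position; "tool_rot": TCP orientation; "ft_force": force on the tool from outside, world axes, zero at the start; "torque": the same for the moment, N m; "gripper_width": opening from 0.0 (shut) to 1.0 (fully open); "finger_force": force on a finger pad.
Only numpy, scipy, OpenCV 4.12 (cv2) and the standard library are available. Lean on these libraries where they do the work, as an engineer would, in place of code of your own. Each camera call takes 0.05 s, during which the arm holds its last target. There are 200 camera calls.

## Working session

There is one attempt and no reset: what is moved stays moved. The work goes in short steps, Python scripts to look and compute and a tool call to move; the robot and the scene stay as the last step left them, time stands still between calls to the robot, and variables do not carry over. Pictures are saved under pics/ and viewed, at most 14 in all, crops included, and the job is handed in when it is done.

Besides the shell and the picture viewer there is one more tool, called after "Call:" as name(argument=value, ...) on one line, values as JSON. play_rows: Moves the arm, as the interface text tells. Its arguments: {"type":"object","properties":{"targets":{"type":"array"}},"required":["targets"]}

```bash
mkdir -p pics; cat > h.py <<'E'
import numpy as np, cv2
from workcell import env
def ray(c,u,v,z):
    K=np.array(c['mtx']);T=np.array(c['extrinsics'])
    d=T[:3,:3]@np.linalg.solve(K,[u,v,1]);o=T[:3,3]
    return (o+d*(z-o[2])/d[2])
def proj(c,p):
    K=np.array(c['mtx']);T=np.array(c['extrinsics'])
    q=K@(T[:3,:3].T@(np.array(p)-T[:3,3]));return q[:2]/q[2]
E
python3 - <<'E'
from h import *
for n in('scene','top'):
    c=env.camera(n);cv2.imwrite(f'pics/{n}0.png',cv2.cvtColor(c['frame'],cv2.COLOR_RGB2BGR))
    print(n,np.round(c['extrinsics'],2).tolist(),np.round(c['mtx'],1).tolist())
    for q in [a+b for a in('bottle_','dock_') for b in('yellow','green','blue','red')]+['jar_red','jar_blue']:
        for r in env.boxes_of(n,q)[:3]:
            b=np.array(r['box'])*[560,420,560,420];z=86 if 'bot' in q else 26 if 'dock' in q else 50
            print(q,round(r['confidence'],2),b.round(1),ray(c,b[0],b[1],z)[:2].round(0))
s=env.get_state();print(s)
E
```

```text
scene [[0.21, 0.57, -0.8, 1437.81], [0.98, -0.11, 0.18, -202.78], [0.01, -0.82, -0.58, 704.02], [0.0, 0.0, 0.0, 1.0]] [[493.0, 0.0, 279.1], [0.0, 493.0, 215.0], [0.0, 0.0, 1.0]]
bottle_yellow 0.67 [123.4 223.2  21.   39.6] [ 552. -339.]
bottle_green 0.87 [162.6 217.7  19.7  33.6] [ 548. -258.]
bottle_green 0.81 [161.1 186.9  18.7  33.1] [ 421. -259.]
bottle_blue 0.77 [160.2 245.5  20.2  40.5] [ 643. -264.]
bottle_blue 0.65 [159.4 293.7  24.7  46.1] [ 780. -268.]
bottle_blue 0.6 [118.5 294.6  27.   42.8] [ 768. -338.]
bottle_red 0.57 [113.8 250.   19.1  34.8] [ 640. -353.]
dock_yellow 0.64 [342.8 204.6  29.9  20.8] [489. 172.]
dock_green 0.66 [387.  203.7  27.1  14.4] [506. 280.]
dock_green 0.46 [121.6 223.2  21.1  35.8] [ 466. -356.]
dock_blue 0.69 [404.8 224.   26.9  12. ] [594. 289.]
dock_blue 0.52 [389.1 203.2  23.2  18.7] [505. 287.]
dock_red 0.75 [353.3 227.8  28.4  16.1] [585. 165.]
jar_red 0.87 [206.5 223.9  25.8  27.1] [ 538. -166.]
jar_blue 0.81 [206.5 250.9  23.9  29.3] [ 633. -175.]
jar_blue 0.5 [351.5 225.4  33.9  15.4] [606. 151.]
top [[0.01, -1.0, 0.09, 448.64], [-1.0, 
[... 957 characters left out ...]
00,  2.20418270e-01,  1.52647665e+00, -2.94156036e-06,
        1.39471221e+00, -1.26112183e-01]), 'joint_velocities': array([-9.45099872e-04, -7.30194356e-04, -1.81332597e-05,  8.85484474e-04,
       -2.06817654e-03,  7.43967685e-04]), 'joint_torque': array([ 1.39062008e-04, -4.94573450e+01, -3.87714028e+01,  7.02080224e-02,
        4.68550378e-02, -1.16057990e-05]), 'tool_pos': array([ 272.29796106, -562.56228067,  222.53868744]), 'tool_rot': array([-7.06211999e-06,  9.74703496e-01,  2.23501891e-01, -2.15873865e-06]), 'ft_force': array([-0.48328714,  0.14558467,  0.3198589 ]), 'torque': array([-0.02286776, -0.00093175, -0.00213002]), 'finger_force': 0.0, 'gripper_width': 0.9987377202296185}
```

View pics/top0.png

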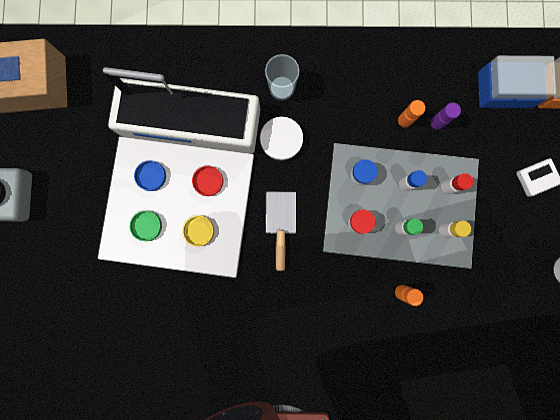

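View pics/scene0.png

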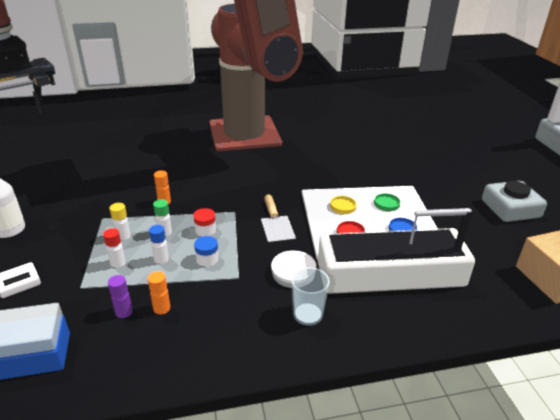

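The top view shows the slim candidates at these pixels:
- **On the grey tray:** yellow (459,229), green (413,227), blue (418,180) and red (463,182). These fit the description.
- **Look-alikes off the tray:** orange (412,113), purple (447,116) and orange (409,295). They have the wrong colour and are not meant.
- **Jars:** the wide caps at (365,172) and (362,222).
- **Docks:** blue (150,175), red (208,181), green (146,225) and yellow (199,231).

Next I'll segment by colour in both views and confirm in one crop.

```bash
cat > seg.py <<'E'
from h import *
H={'yellow':(20,35),'green':(45,85),'blue':(100,125),'red':(172,8)}
def blobs(c,col,amin=40):
    h=cv2.cvtColor(c['frame'],cv2.COLOR_RGB2HSV);a,b=H[col]
    hh=h[...,0];m=((hh>=a)&(hh<=b)) if a<b else ((hh>=a)|(hh<=b))
    m=(m&(h[...,1]>130)&(h[...,2]>60)).astype(np.uint8)
    n,l,s,ce=cv2.connectedComponentsWithStats(m)
    return [(s[i],ce[i]) for i in range(1,n) if s[i][4]>=amin]
E
python3 - <<'E'
from seg import *
cs={n:env.camera(n) for n in('top','scene')}
for col in H:
  for n,c in cs.items():
    for s,ce in blobs(c,col):
      P73=ray(c,*ce,73)[:2];P22=ray(c,*(s[:2]+s[2:4]/2),24)[:2]
      if abs(P73[1])<450 and 300<P73[0]<800: print(col,n,s.tolist(),ce.round(1),'z73',P73.round(0),'box z24',P22.round(0))
a=cs['top']['frame'][90:310,320:500];b=cs['scene']['frame'][160:320,80:250]
a=cv2.resize(a,None,fx=2.5,fy=2.5,interpolation=2);b=cv2.resize(b,(350,330));p=np.zeros((550,800,3),np.uint8);p[:,:450]=a;p[:330,450:]=b
cv2.imwrite('pics/crop1.png',p[...,::-1])
c=cs['top'];print('arm',ray(c,165,92,178),ray(c,105,72,178))
E
```

```text
yellow top [183, 216, 31, 30, 751] [197.9 230.5] z73 [475. 164.] box z24 [476. 172.]
yellow top [450, 221, 21, 16, 274] [460.3 228.6] z73 [ 483. -358.] box z24 [ 485. -381.]
yellow scene [330, 196, 26, 18, 366] [342.7 204.4] z73 [554. 145.] box z24 [488. 172.]
yellow scene [109, 202, 18, 18, 261] [117.6 210.4] z73 [ 482. -356.] box z24 [ 410. -367.]
green top [130, 211, 32, 30, 724] [145.1 225.6] z73 [484. 269.] box z24 [486. 284.]
green top [404, 219, 19, 16, 241] [413.  226.3] z73 [ 487. -264.] box z24 [ 488. -282.]
green scene [375, 194, 25, 17, 322] [386.7 201.9] z73 [563. 249.] box z24 [498. 285.]
green scene [153, 200, 17, 16, 207] [160.4 207.2] z73 [ 487. -263.] box z24 [ 417. -265.]
blue top [478, 62, 68, 46, 966] [498.6  93.6] z73 [ 761. -446.] box z24 [ 800. -504.]
blue top [133, 133, 57, 9, 99] [161.2 137.1] z73 [664. 243.] box z24 [677. 258.]
blue top [134, 161, 32, 30, 737] [149.5 175.4] z73 [586. 264.] box z24 [593. 280.]
blue top [353, 160, 25, 24, 461] [364.7 171.1] z73 [ 598. -170.] box z24 [ 605. -182.]
blue top [407, 170, 20, 17, 249] [416.8 178.5] z73 [ 583. -274.
[... 186 characters left out ...]
520. -277.]
blue scene [194, 236, 24, 19, 361] [205.5 245.1] z73 [ 643. -176.] box z24 [ 583. -173.]
red top [192, 166, 31, 30, 730] [207.1 180.5] z73 [576. 148.] box z24 [583. 156.]
red top [452, 173, 21, 18, 275] [462.3 181.7] z73 [ 577. -365.] box z24 [ 585. -389.]
red top [350, 209, 25, 25, 470] [362.4 221.2] z73 [ 496. -164.] box z24 [ 499. -174.]
red scene [193, 207, 22, 19, 339] [203.8 216. ] z73 [ 540. -170.] box z24 [ 472. -167.]
red scene [337, 221, 28, 12, 251] [349.7 227.1] z73 [640. 133.] box z24 [579. 162.]
red scene [103, 228, 17, 18, 240] [111.5 236.9] z73 [ 578. -364.] box z24 [ 512. -376.]
arm [717.74728647 207.16585995 178.        ] [753.97761298 316.02421554 178.        ]
```

View pics/crop1.png

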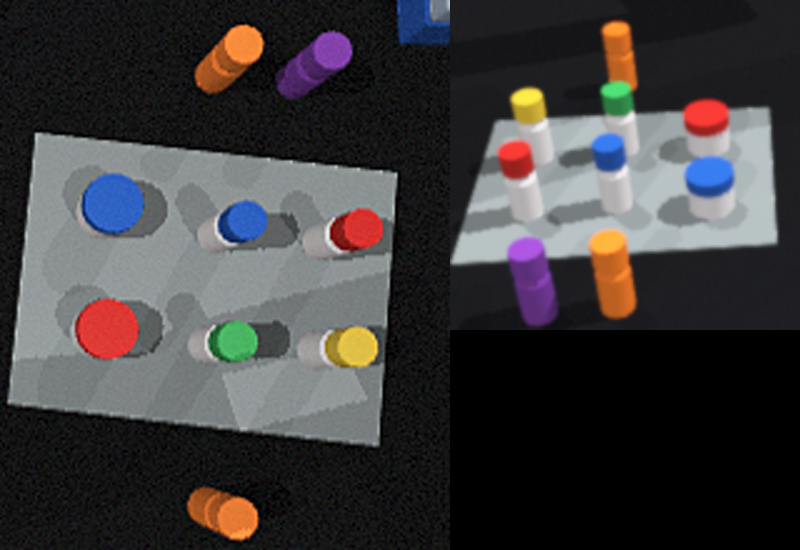

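The crop shows the four white-bodied slim bottles on the tray. In the crop they are yellow (350,347), green (232,341), blue (242,222) and red (356,229). The jars are wide at (112,204) and (107,328), and the orange and purple decoys stand off the tray. Both views agree to about 2 mm.

Call:
play_rows(targets=[[0,0,1,2,-0.65,0.5,0.38],[0,0,2,3,-1,0.8,0.38],[0,0,3.23,4,-1.35,1.1,0.38],[0,0,3.23,5,-1.7,1.4,0.38],[0,0,3.23,6,-2,1.6,0.38],[0,0,3.23,7,-2.35,1.8,0.38],[0,0,3.23,7,-2.35,1.8,0.38],[0,0,3.23,7,-2.35,1.8,0.38]])

```text
clock: 2.0
tool_pos: [484.1, -354.6, 150.1]
tool_rot: [-0.0, 1.0, 0.002, -0.0]
ft_force: [-0.3, -0.4, -0.4]
gripper_width: 0.693
finger_force: 0.0
```

Call:
play_rows(targets=[[0,0,0,0,0,0.5,0.38],[0,0,0,0,0,1,0.38],[0,0,0,0,0,1.5,0.38],[0,0,0,0,0,2,0.38],[0,0,0,0,0,2.4,0.38],[0,0,0,0,0,2.4,0.38]])

```text
clock: 2.6
tool_pos: [481.1, -355.9, 52.2]
tool_rot: [-0.001, 1.0, -0.001, -0.002]
ft_force: [-0.5, 0.2, 0.3]
gripper_width: 0.69
finger_force: 0.0
```

```bash
python3 - <<'E'
from seg import *
s=env.get_state();print(s['tool_pos'].round(1),s['gripper_width'],s['ft_force'])
o=[]
for n,r in(('top',(120,280,340,520)),('scene',(120,280,40,220))):
    f=env.camera(n)['frame'][r[0]:r[1],r[2]:r[3]];o.append(cv2.resize(f,(400,356),interpolation=2))
cv2.imwrite('pics/g1.png',np.hstack(o)[...,::-1])
E
```

```text
[ 481.1 -355.9   52.2] 0.690305179150339 [-0.53437467  0.20124552  0.28790783]
```

View pics/g1.png

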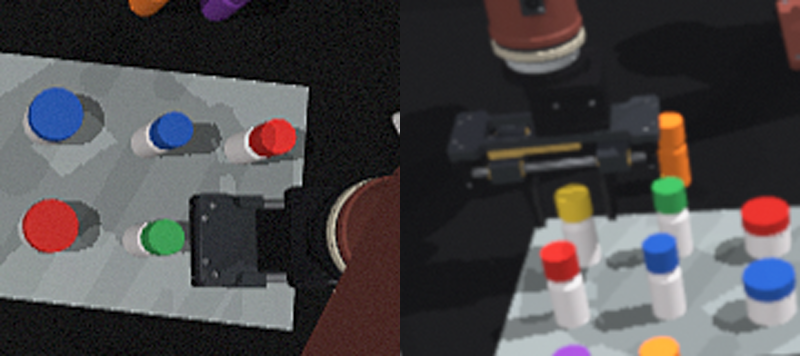

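The gripper straddles the yellow cap, with the fingers at x≈540 and 612 around the cap at (575,203). Next I close and lift.

Call:
play_rows(targets=[[0,0,0,0,0,0,-1],[0,0,0,0,0,0,-1],[0,0,0,0,0,0,-1],[0,0,0,0,0,0,-1],[0,0,0,0,0,-0.1,-1],[0,0,0,0,0,-0.5,-1],[0,0,0,0,0,-1,-1],[0,0,0,0,0,-1.2,-1]])

```text
clock: 3.5
tool_pos: [484.7, -357.1, 105.8]
tool_rot: [0.001, 1.0, -0.0, 0.002]
ft_force: [0.1, -1.1, 0.6]
gripper_width: 0.354
finger_force: 30.0
```

Call:
play_rows(targets=[[0,0,0,0,0,-0.5,-1],[0,0,0,0,0,-1.2,-1],[0,0,0,0,-0.3,-1.75,-1],[0,0,0,0,-0.9,-1.75,-1],[0,0,0,-0.18,-1.8,-1.75,-1],[0,0,0,-0.18,-2.8,-1.75,-1],[0,0,0,-0.18,-3.8,-1.75,-1],[0,0,0,-0.18,-4.8,-1.75,-1]])

```text
clock: 4.3
tool_pos: [476.0, -162.6, 173.2]
tool_rot: [0.0, 1.0, -0.0, 0.0]
ft_force: [0.4, 0.4, -0.6]
gripper_width: 0.36
finger_force: 30.0
```

Call:
play_rows(targets=[[0,0,0,0,-1,0,-1],[0,0,0,0,-2,0,-1],[0,0,0,0,-3,0,-1],[0,0,0,0,-4,0,-1],[0,0,0,0,-5,0,-1],[0,0,0,0,-6,0,-1],[0,0,0,0,-7,0,-1],[0,0,0,0,-7.6,0,-1]])

```text
clock: 5.1
tool_pos: [476.0, 142.7, 173.3]
tool_rot: [-0.0, 1.0, 0.001, 0.001]
ft_force: [-0.8, -0.9, 0.1]
gripper_width: 0.362
finger_force: 30.0
```

Call:
play_rows(targets=[[0,0,0,0,-0.4,0,-1],[0,0,0,0,-0.7,0,-1],[0,0,0,0,-0.8,0.4,-1],[0,0,0,0,-0.8,0.8,-1],[0,0,0,0,-0.8,1.2,-1],[0,0,0,0,-0.8,1.6,-1],[0,0,0,0,-0.8,1.8,-1],[0,0,0,0,-0.8,1.8,-1]])

```text
clock: 5.9
tool_pos: [475.4, 171.6, 99.5]
tool_rot: [0.0, 1.0, -0.0, -0.001]
ft_force: [0.1, -0.2, 0.3]
gripper_width: 0.36
finger_force: 30.0
```

```bash
python3 - <<'E'
from seg import *
s=env.get_state();print(s['tool_pos'].round(1),s['gripper_width'],s['ft_force'])
o=[]
for n,r in(('top',(120,280,90,270)),('scene',(110,270,280,460))):
    f=env.camera(n)['frame'][r[0]:r[1],r[2]:r[3]];o.append(cv2.resize(f,(400,356),interpolation=2))
cv2.imwrite('pics/p1.png',np.hstack(o)[...,::-1])
E
```

```text
[475.4 171.6  99.5] 0.3598612204840251 [ 0.05689771 -0.1674504   0.28218242]
```

View pics/p1.png

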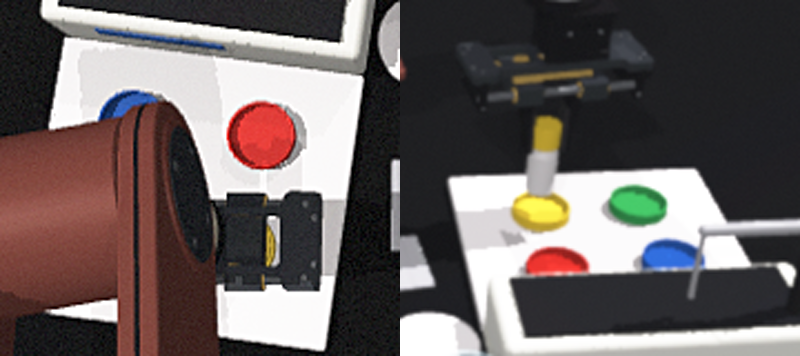

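Yellow is held, with its cap at crop (547,133) and its base at (540,190), just above the yellow dock at (541,211). I'll check tilt and centring by projection.

```bash
python3 - <<'E'
from seg import *
c=env.camera('scene')
for s,ce in blobs(c,'yellow'): print(s,ce)
for z in(49.5,49.5+69,49.5+82,): print(z,proj(c,[476,172,z]).round(1))
print('dock',proj(c,[476,172,26]),proj(c,[486,172,26]))
E
```

```text
[332 142  34   5  64] [347.03125  143.953125]
[340 162  14  16 187] [346.06951872 169.36363636]
[331 197  25  17 340] [342.91764706 204.91176471]
49.5 [342.2 193.7]
118.5 [344.8 169.3]
131.5 [345.3 164.5]
dock [341.38775719 201.6999607 ] [342.6451952  203.91051654]
```

Call:
play_rows(targets=[[0,0,0,0.05,0,0.2,-1],[0,0,0,0.08,0,0.4,-1],[0,0,0,0.08,0,0.6,-1],[0,0,0,0.08,0,0.7,-1],[0,0,0,0.08,0,0.76,-1],[0,0,0,0.08,0,0.8,-1],[0,0,0,0.08,0,0.8,-1]])

```text
clock: 6.75
tool_pos: [480.0, 172.1, 69.0]
tool_rot: [-0.0, 1.0, -0.0, 0.0]
ft_force: [-0.2, -0.2, 2.4]
gripper_width: 0.357
finger_force: 30.0
```

Call:
play_rows(targets=[[0,0,0,0,0,0.02,-1],[0,0,0,0,0,0.02,-1]])

```text
clock: 6.95
tool_pos: [480.4, 172.1, 68.9]
tool_rot: [0.0, 1.0, -0.0, 0.001]
ft_force: [-0.9, -1.0, 6.2]
gripper_width: 0.36
finger_force: 30.0
```

Contact is felt at 6 N, so I release and rise.

Call:
play_rows(targets=[[0,0,0,0,0,0,0],[0,0,0,0,0,0,0.38],[0,0,0,0,0,0,0.38],[0,0,0,0,0,-0.3,0.38],[0,0,0,0,0,-1,0.38],[0,0,0,0,0,-1.8,0.38],[0,0,0,0,0,-2.6,0.38],[0,0,0,0,0,-2.6,0.38]])

```text
clock: 7.75
tool_pos: [482.9, 172.8, 178.0]
tool_rot: [-0.001, 1.0, -0.0, 0.005]
ft_force: [0.5, -0.1, 1.2]
gripper_width: 0.69
finger_force: 0.0
```

```bash
cat > chk.py <<'E'
import sys
from seg import *
col=sys.argv[1];s=env.get_state();print(s['tool_pos'].round(1),s['clock'])
for n in('scene','top'):
    c=env.camera(n)
    for s,ce in blobs(c,col): print(n,s,ce.round(1),ray(c,*ce,86)[:2].round(0),ray(c,*ce,73)[:2].round(0))
    if len(sys.argv)>2: cv2.imwrite(f'pics/{sys.argv[2]}_{n}.png',c['frame'][...,::-1])
E
python3 chk.py yellow a1
```

```text
[482.9 172.8 178. ] 7.75
scene [329 111  36   5  90] [346.  112.9] [ 91. 306.] [ 63. 317.]
scene [337 173  16  17 221] [344.2 181.1] [477. 173.] [456. 181.]
scene [331 197  25  17 191] [343.5 206.4] [580. 138.] [562. 145.]
top [183 219   6  17  80] [185.8 228. ] [480. 185.] [480. 188.]
```

View pics/a1_scene.png

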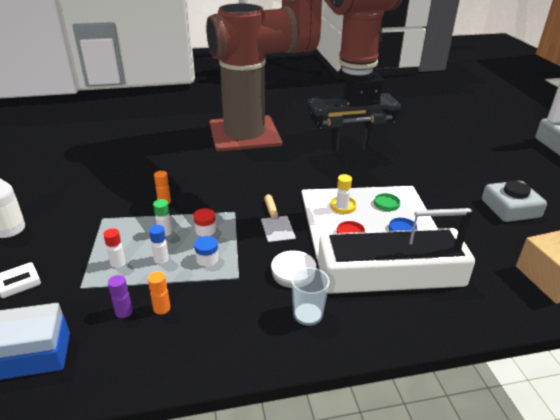

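Yellow stands upright in its dock, cap at (344,181). Green is next.

Call:
play_rows(targets=[[0,0,0,0.2,0.7,0,0.38],[0,0,0,0.2,1.9,0,0.38],[0,0,0,0.2,3.1,0,0.38],[0,0,0,0.2,4.3,0,0.38],[0,0,0,0.2,5.5,0,0.38],[0,0,0,0.2,6.7,0,0.38],[0,0,0,0.2,7.9,0,0.38],[0,0,0,0.2,9.1,0,0.38]])

```text
clock: 8.65
tool_pos: [486.1, -193.4, 170.3]
tool_rot: [-0.001, 1.0, -0.0, -0.001]
ft_force: [1.1, 0.1, 0.5]
gripper_width: 0.692
finger_force: 0.0
```

Call:
play_rows(targets=[[0,0,0,0,1,0,0.38],[0,0,0,0,1.78,0,0.38],[0,0,0,0,1.78,0.5,0.38],[0,0,0,0,1.78,1,0.38],[0,0,0,0,1.78,1.2,0.38],[0,0,0,0,1.78,1.2,0.38]])

```text
clock: 9.25
tool_pos: [485.8, -261.9, 121.2]
tool_rot: [-0.002, 1.0, -0.0, -0.002]
ft_force: [-0.1, -0.4, -0.9]
gripper_width: 0.688
finger_force: 0.0
```

Call:
play_rows(targets=[[0,0,0,0,0,0.5,0.38],[0,0,0,0,0,1,0.38],[0,0,0,0,0,1.5,0.38],[0,0,0,0,0,1.73,0.38],[0,0,0,0,0,1.73,0.38],[0,0,0,0,0,1.73,-1],[0,0,0,0,0,1.73,-1],[0,0,0,0,0,1.73,-1]])

```text
clock: 10.05
tool_pos: [488.1, -263.7, 55.8]
tool_rot: [0.001, 1.0, -0.0, 0.001]
ft_force: [0.4, -0.3, -0.2]
gripper_width: 0.501
finger_force: 0.0
```

Call:
play_rows(targets=[[0,0,0,0,0,0,-1],[0,0,0,0,0,0,-1],[0,0,0,0,0,-0.1,-1],[0,0,0,0,0,-0.5,-1]])

```text
clock: 10.45
tool_pos: [485.9, -262.1, 73.0]
tool_rot: [-0.001, 1.0, -0.0, -0.002]
ft_force: [0.4, 0.3, -0.6]
gripper_width: 0.359
finger_force: 30.0
```

Call:
play_rows(targets=[[0,0,0,0,0,-0.6,-1],[0,0,0,0,0,-1.4,-1],[0,0,0,0,0,-2.2,-1],[0,0,0,0,-0.2,-2.45,-1],[0,0,0,0.07,-0.9,-2.45,-1],[0,0,0,0.07,-1.9,-2.45,-1],[0,0,0,0.07,-2.9,-2.45,-1],[0,0,0,0.07,-3.9,-2.45,-1]])

```text
clock: 11.25
tool_pos: [489.2, -105.1, 171.3]
tool_rot: [-0.0, 1.0, -0.0, -0.001]
ft_force: [0.9, 0.0, -1.5]
gripper_width: 0.358
finger_force: 30.0
```

Call:
play_rows(targets=[[0,0,0,0,-1,0,-1],[0,0,0,0,-2,0,-1],[0,0,0,0,-3,0,-1],[0,0,0,0,-4,0,-1],[0,0,0,0,-5,0,-1],[0,0,0,0,-6,0,-1],[0,0,0,0,-7,0,-1],[0,0,0,0,-8,0,-1]])

```text
clock: 12.05
tool_pos: [489.0, 214.7, 171.4]
tool_rot: [0.0, 1.0, 0.0, -0.001]
ft_force: [0.9, -1.2, -0.6]
gripper_width: 0.36
finger_force: 30.0
```

Call:
play_rows(targets=[[0,0,0,0,-0.8,0,-1],[0,0,0,0,-1.4,0,-1],[0,0,0,0,-1.78,0,-1],[0,0,0,0,-1.78,0.4,-1],[0,0,0,0,-1.78,0.9,-1],[0,0,0,0,-1.78,1.4,-1],[0,0,0,0,-1.78,1.8,-1],[0,0,0,0,-1.78,1.8,-1]])

```text
clock: 12.85
tool_pos: [487.8, 282.0, 96.6]
tool_rot: [0.001, 1.0, -0.001, -0.003]
ft_force: [-0.2, 0.6, -1.5]
gripper_width: 0.357
finger_force: 30.0
```

```bash
python3 chk.py green; python3 -c "
from seg import *
c=env.camera('scene');print(proj(c,[490,284,119]),proj(c,[490,284,26]))"
```

```text
[487.8 282.   96.6] 12.85
scene [386 161  12  15 152] [391.4 168.5] [441. 310.] [420. 321.]
scene [375 195  25  16 291] [386.7 202.6] [584. 239.] [566. 248.]
[391.28550162 167.67532671] [385.85996868 200.0690888 ]
```

Call:
play_rows(targets=[[0,0,0,0,0,0.2,-1],[0,0,0,0,0,0.4,-1],[0,0,0,0,0,0.6,-1],[0,0,0,0,0,0.7,-1],[0,0,0,0,0,0.76,-1],[0,0,0,0,0,0.8,-1],[0,0,0,0,0,0.82,-1],[0,0,0,0,0,0.82,-1]])

```text
clock: 13.8
tool_pos: [490.6, 284.1, 68.2]
tool_rot: [-0.0, 1.0, -0.0, 0.0]
ft_force: [-0.6, -0.1, 0.4]
gripper_width: 0.355
finger_force: 30.0
```

Call:
play_rows(targets=[[0,0,0,0,0,0.02,-1],[0,0,0,0,0,0.02,-1]])

```text
clock: 14.0
tool_pos: [491.0, 284.3, 68.1]
tool_rot: [-0.0, 1.0, -0.0, 0.001]
ft_force: [-1.8, -1.4, 5.9]
gripper_width: 0.361
finger_force: 30.0
```

Call:
play_rows(targets=[[0,0,0,0,0,0,0],[0,0,0,0,0,0,0.38],[0,0,0,0,0,0,0.38],[0,0,0,0,0,-0.3,0.38],[0,0,0,0,0,-1,0.38],[0,0,0,0,0,-1.8,0.38],[0,0,0,0,0,-2.6,0.38],[0,0,0,0,0,-2.6,0.38]])

```text
clock: 14.8
tool_pos: [493.7, 285.5, 177.6]
tool_rot: [-0.002, 1.0, -0.0, 0.005]
ft_force: [-0.4, 0.2, 0.1]
gripper_width: 0.69
finger_force: 0.0
```

```bash
python3 chk.py green a2
```

```text
[493.7 285.5 177.6] 14.8
scene [383 172  15  15 191] [390.1 178.8] [487. 287.] [467. 298.]
scene [375 195  25  16 153] [386.8 203.8] [589. 237.] [571. 246.]
top [153 214   9  25 128] [156.5 225.6] [484. 242.] [484. 246.]
```

View pics/a2_scene.png

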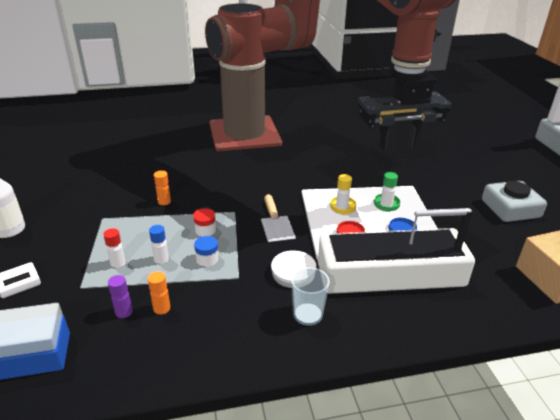

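Yellow (344,188) and green (389,187) both stand upright in their docks. Blue is next.

Call:
play_rows(targets=[[0,0,0,0.1,0.7,0,0.38],[0,0,0,0.4,1.8,0,0.38],[0,0,0,0.7,2.9,0,0.38],[0,0,0,1.0,4.0,0,0.38],[0,0,0,1.3,5.1,0,0.38],[0,0,0,1.6,6.2,0,0.38],[0,0,0,1.9,7.3,0,0.38],[0,0,0,2.1,8.4,0,0.38]])

```text
clock: 15.7
tool_pos: [573.6, -53.6, 169.4]
tool_rot: [-0.0, 1.0, -0.0, -0.001]
ft_force: [1.2, -0.4, -0.0]
gripper_width: 0.691
finger_force: 0.0
```

Call:
play_rows(targets=[[0,0,0,0.25,1.1,0,0.38],[0,0,0,0.25,2.2,0,0.38],[0,0,0,0.25,3.3,0,0.38],[0,0,0,0.25,4.4,0,0.38],[0,0,0,0.25,5.2,0,0.38],[0,0,0,0.25,5.5,0.6,0.38],[0,0,0,0.25,5.5,1.2,0.38],[0,0,0,0.25,5.5,1.2,0.38]])

```text
clock: 16.5
tool_pos: [580.4, -270.5, 116.9]
tool_rot: [-0.003, 1.0, -0.001, -0.004]
ft_force: [-0.5, 0.8, -0.8]
gripper_width: 0.688
finger_force: 0.0
```

Call:
play_rows(targets=[[0,0,0,0,0,0.5,0.38],[0,0,0,0,0,1,0.38],[0,0,0,0,0,1.5,0.38],[0,0,0,0,0,1.71,0.38],[0,0,0,0,0,1.71,0.38],[0,0,0,0,0,1.71,-1],[0,0,0,0,0,1.71,-1],[0,0,0,0,0,1.71,-1]])

```text
clock: 17.3
tool_pos: [585.0, -272.4, 55.9]
tool_rot: [0.001, 1.0, -0.0, 0.001]
ft_force: [-0.0, -0.5, 0.1]
gripper_width: 0.498
finger_force: 0.0
```

Call:
play_rows(targets=[[0,0,0,0,0,0,-1],[0,0,0,0,0,0,-1],[0,0,0,0,0,-0.1,-1],[0,0,0,0,0,-0.5,-1]])

```text
clock: 17.7
tool_pos: [582.5, -271.0, 72.9]
tool_rot: [-0.001, 1.0, -0.0, -0.002]
ft_force: [-0.1, 0.7, -1.1]
gripper_width: 0.356
finger_force: 30.0
```

Call:
play_rows(targets=[[0,0,0,0,0,-0.6,-1],[0,0,0,0,0,-1.4,-1],[0,0,0,0,0,-2.2,-1],[0,0,0,0,-0.2,-2.45,-1],[0,0,0,0.1,-0.9,-2.45,-1],[0,0,0,0.25,-1.9,-2.45,-1],[0,0,0,0.25,-2.9,-2.45,-1],[0,0,0,0.25,-3.9,-2.45,-1]])

```text
clock: 18.5
tool_pos: [593.6, -114.0, 172.0]
tool_rot: [-0.0, 1.0, -0.0, -0.0]
ft_force: [0.6, 0.7, -0.7]
gripper_width: 0.358
finger_force: 30.0
```

Call:
play_rows(targets=[[0,0,0,0,-1,0,-1],[0,0,0,0,-2,0,-1],[0,0,0,0,-3,0,-1],[0,0,0,0,-4,0,-1],[0,0,0,0,-5,0,-1],[0,0,0,0,-6,0,-1],[0,0,0,0,-7,0,-1],[0,0,0,0,-8,0,-1]])

```text
clock: 19.3
tool_pos: [593.2, 206.1, 172.1]
tool_rot: [0.0, 1.0, 0.0, -0.0]
ft_force: [0.3, -0.9, -1.0]
gripper_width: 0.361
finger_force: 30.0
```

Call:
play_rows(targets=[[0,0,0,0,-0.9,0,-1],[0,0,0,0,-1.5,0,-1],[0,0,0,0,-1.9,0,-1],[0,0,0,0,-1.9,0.4,-1],[0,0,0,0,-1.9,0.9,-1],[0,0,0,0,-1.9,1.4,-1],[0,0,0,0,-1.9,1.8,-1],[0,0,0,0,-1.9,1.8,-1]])

```text
clock: 20.1
tool_pos: [591.8, 278.0, 96.2]
tool_rot: [0.001, 1.0, -0.001, -0.003]
ft_force: [-0.2, -0.7, 0.1]
gripper_width: 0.359
finger_force: 30.0
```

```bash
python3 chk.py blue a3; python3 -c "
from seg import *
c=env.camera('scene');print(proj(c,[594,280,119]),proj(c,[594,280,26]))"
```

```text
[591.8 278.   96.2] 20.1
scene [401 184  15  17 190] [407.9 191.8] [550. 306.] [532. 316.]
scene [389 219  24  11 207] [400.5 224.9] [670. 235.] [654. 244.]
scene [194 236  24  19 372] [205.8 245. ] [ 659. -176.] [ 642. -175.]
scene [   0  315   71   65 1746] [ 38.  358.2] [ 885. -451.] [ 874. -457.]
top [478  62  68  46 971] [498.5  93.6] [ 756. -439.] [ 761. -446.]
top [353 160  25  24 459] [364.6 171.1] [ 595. -167.] [ 598. -170.]
top [136 179  29  12 196] [151.2 184.7] [565. 256.] [567. 260.]
[407.88245425 190.78371717] [401.28794266 224.45150667]
```

View pics/a3_scene.png

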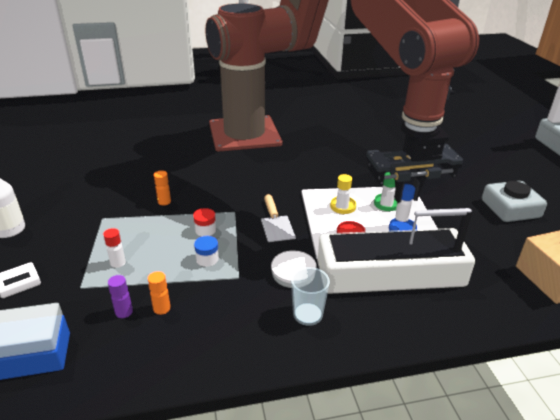

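Blue hangs just over its dock, cap at (408,192), clear of the sampling arm. Lowering.

Call:
play_rows(targets=[[0,0,0,0,0,0.2,-1],[0,0,0,0,0,0.4,-1],[0,0,0,0,0,0.6,-1],[0,0,0,0,0,0.7,-1],[0,0,0,0,0,0.76,-1],[0,0,0,0,0,0.8,-1],[0,0,0,0,0,0.82,-1],[0,0,0,0,0,0.82,-1]])

```text
clock: 21.05
tool_pos: [594.7, 280.1, 68.3]
tool_rot: [-0.0, 1.0, -0.0, 0.0]
ft_force: [0.2, -1.1, 0.5]
gripper_width: 0.362
finger_force: 30.0
```

Call:
play_rows(targets=[[0,0,0,0,0,0.02,-1],[0,0,0,0,0,0.02,-1]])

```text
clock: 21.25
tool_pos: [595.0, 280.1, 68.2]
tool_rot: [-0.0, 1.0, -0.0, 0.001]
ft_force: [-1.1, -1.5, 4.8]
gripper_width: 0.358
finger_force: 30.0
```

Call:
play_rows(targets=[[0,0,0,0,0,0,0],[0,0,0,0,0,0,0.38],[0,0,0,0,0,0,0.38],[0,0,0,0,0,-0.3,0.38],[0,0,0,0,0,-1,0.38],[0,0,0,0,0,-1.8,0.38],[0,0,0,0,0,-2.6,0.38],[0,0,0,0,0,-2.6,0.38]])

```text
clock: 22.05
tool_pos: [597.8, 281.3, 178.4]
tool_rot: [-0.002, 1.0, -0.0, 0.005]
ft_force: [1.2, 0.1, 0.6]
gripper_width: 0.692
finger_force: 0.0
```

```bash
python3 chk.py blue;python3 chk.py red
```

```text
[597.8 281.3 178.4] 22.05
scene [399 196  14  16 178] [405.4 203.1] [594. 280.] [576. 290.]
scene [389 219   6  11  48] [391.8 224.5] [665. 217.] [649. 226.]
scene [194 236  24  19 359] [205.3 245.3] [ 660. -177.] [ 643. -176.]
scene [   0  315   71   65 1740] [ 37.9 358.2] [ 886. -451.] [ 874. -457.]
top [478  62  68  46 969] [498.5  93.6] [ 756. -439.] [ 761. -446.]
top [160 137  31   5  52] [174.5 138.9] [657. 213.] [661. 216.]
top [353 159  25  25 462] [364.6 171. ] [ 595. -167.] [ 598. -170.]
top [132 164  34  27 408] [149.9 179.1] [576. 259.] [578. 263.]
[595.1 280.3 172.9] 22.15
scene [446   0  36   8  86] [462.8   2.1] [-1275.  1462.] [-1332.  1497.]
scene [265   9  20   9  88] [274.3  12.8] [-1186.   344.] [-1242.   356.]
scene [430  56   9  19  47] [433.3  65.5] [-277.  782.] [-314.  803.]
scene [266 118  11  16  96] [269.9 125.5] [138.  58.] [110.  63.]
scene [222 141  25   7  94] [232.  144.5] [238. -67.] [212. -64.]
scene [193 208  22  18 328] [203.9 216.3] [ 559. -171.] [ 541. -170.]
scene [337 221  28  12 243] [349.7 227. ] [656. 126.] [640. 133.]
scene [104 229  16  17 232] [111.7 236.9] [ 596. -360.] [ 578. -363.]
top [  0  49  19 153 853] [  6.3 133.2] [667. 551.] [670. 560.]
top [192 166  31  30 732] [207.1 180.5] [574. 145.] [576. 148.]
top [452 173  21  18 275] [462.3 181.7] [ 575. -359.] [ 577. -366.]
top [  0 180   4  29  47] [  1.  196.4] [539. 552.] [540. 561.]
top [  7 201  13  14  69] [ 13.2 206.5] [519. 526.] [520. 535.]
top [350 209  25  25 472] [362.3 221.1] [ 496. -161.] [ 496. -164.]
top [ 17 212  12  28  70] [ 21.9 225.8] [481. 507.] [482. 515.]
top [   0  235   35  185 2470] [ 13.3 329.2] [283. 509.] [280. 518.]
top [ 15 237  49  43 409] [ 35.1 259.3] [416. 476.] [416. 484.]
```

Call:
play_rows(targets=[[0,0,0,0,0.7,0,0.38],[0,0,0,0,1.9,0,0.38],[0,0,0,-0.2,3.1,0,0.38],[0,0,0,-0.4,4.3,0,0.38],[0,0,0,-0.4,5.5,0,0.38],[0,0,0,-0.4,6.7,0,0.38],[0,0,0,-0.4,7.9,0,0.38],[0,0,0,-0.4,9.1,0,0.38]])

```text
clock: 23.05
tool_pos: [576.8, -85.5, 169.2]
tool_rot: [-0.0, 1.0, -0.0, -0.001]
ft_force: [0.3, 0.0, -0.5]
gripper_width: 0.69
finger_force: 0.0
```

Call:
play_rows(targets=[[0,0,0,0,1.2,0,0.38],[0,0,0,0,2.4,0,0.38],[0,0,0,0,3.6,0,0.38],[0,0,0,0,4.8,0,0.38],[0,0,0,0,6.0,0,0.38],[0,0,0,0,7,0,0.38],[0,0,0,0,7,1,0.38],[0,0,0,0,7,1.2,0.38]])

```text
clock: 23.85
tool_pos: [574.4, -362.9, 116.1]
tool_rot: [-0.003, 1.0, -0.001, -0.004]
ft_force: [-0.1, 1.3, -0.7]
gripper_width: 0.692
finger_force: 0.0
```

Blue is placed, cap at (594,280). Red and the jars have not moved.

Call:
play_rows(targets=[[0,0,0,0,0,0.5,0.38],[0,0,0,0,0,1,0.38],[0,0,0,0,0,1.5,0.38],[0,0,0,0,0,1.71,0.38],[0,0,0,0,0,1.71,0.38],[0,0,0,0,0,1.71,-1],[0,0,0,0,0,1.71,-1],[0,0,0,0,0,1.71,-1]])

```text
clock: 24.65
tool_pos: [578.9, -364.5, 56.0]
tool_rot: [0.001, 1.0, -0.0, 0.001]
ft_force: [0.0, -1.1, -0.1]
gripper_width: 0.499
finger_force: 0.0
```

Call:
play_rows(targets=[[0,0,0,0,0,0,-1],[0,0,0,0,0,0,-1],[0,0,0,0,0,-0.1,-1],[0,0,0,0,0,-0.5,-1]])

```text
clock: 25.05
tool_pos: [576.6, -362.8, 72.8]
tool_rot: [-0.001, 1.0, -0.0, -0.002]
ft_force: [0.3, 0.2, -1.3]
gripper_width: 0.362
finger_force: 30.0
```

Call:
play_rows(targets=[[0,0,0,0,0,-0.6,-1],[0,0,0,0,0,-1.4,-1],[0,0,0,0,0,-2.2,-1],[0,0,0,0,-0.2,-2.45,-1],[0,0,0,0.15,-0.9,-2.45,-1],[0,0,0,0.15,-1.9,-2.45,-1],[0,0,0,0.15,-2.9,-2.45,-1],[0,0,0,0.15,-3.9,-2.45,-1]])

```text
clock: 25.85
tool_pos: [583.5, -205.9, 171.9]
tool_rot: [-0.0, 1.0, -0.0, -0.0]
ft_force: [0.5, 0.5, -0.4]
gripper_width: 0.357
finger_force: 30.0
```

Call:
play_rows(targets=[[0,0,0,0,-1,0,-1],[0,0,0,0,-2,0,-1],[0,0,0,0,-3,0,-1],[0,0,0,0,-4,0,-1],[0,0,0,0,-5,0,-1],[0,0,0,0,-6,0,-1],[0,0,0,0,-7,0,-1],[0,0,0,0,-7.9,0,-1]])

```text
clock: 26.65
tool_pos: [583.2, 110.4, 172.1]
tool_rot: [-0.0, 1.0, 0.0, -0.0]
ft_force: [0.7, -0.3, -0.1]
gripper_width: 0.359
finger_force: 30.0
```

Call:
play_rows(targets=[[0,0,0,0,-0.7,0,-1],[0,0,0,0,-1.1,0,-1],[0,0,0,0,-1.2,0,-1],[0,0,0,0,-1.2,0.4,-1],[0,0,0,0,-1.2,0.9,-1],[0,0,0,0,-1.2,1.4,-1],[0,0,0,0,-1.2,1.8,-1],[0,0,0,0,-1.2,1.8,-1]])

```text
clock: 27.45
tool_pos: [581.7, 154.3, 96.6]
tool_rot: [0.001, 1.0, -0.001, -0.003]
ft_force: [-2.0, 0.3, -0.9]
gripper_width: 0.359
finger_force: 30.0
```

```bash
python3 chk.py red | grep -E "3[3-9][0-9]\. |scene \[3"; python3 -c "
from seg import *
c=env.camera('scene');print(proj(c,[584,156,119]),proj(c,[584,156,26]))"
```

```text
scene [301   0  50  39 633] [326.4  16.4] [-1075.   591.] [-1128.   608.]
scene [338   0  65  29 689] [373.7  16. ] [-1046.   834.] [-1099.   856.]
scene [363  39  42   9 140] [383.1  43.5] [-584.  699.] [-626.  718.]
scene [347 187  14  17 204] [353.3 195.2] [540. 174.] [522. 182.]
scene [337 223  28  10 209] [349.8 227.9] [660. 125.] [643. 132.]
top [176 263  23  36 216] [184.7 281.6] [376. 184.] [375. 187.]
[353.40662049 194.06501811] [349.30454238 228.00138199]
```

Call:
play_rows(targets=[[0,0,0,0,0,0.2,-1],[0,0,0,0,0,0.4,-1],[0,0,0,0,0,0.6,-1],[0,0,0,0,0,0.7,-1],[0,0,0,0,0,0.76,-1],[0,0,0,0,0,0.8,-1],[0,0,0,0,0,0.82,-1],[0,0,0,0,0,0.82,-1]])

```text
clock: 28.4
tool_pos: [584.7, 156.1, 68.3]
tool_rot: [-0.0, 1.0, -0.0, 0.001]
ft_force: [-0.1, -0.1, 0.7]
gripper_width: 0.358
finger_force: 30.0
```

Call:
play_rows(targets=[[0,0,0,0,0,0.02,-1],[0,0,0,0,0,0.02,-1]])

```text
clock: 28.6
tool_pos: [585.1, 156.1, 68.3]
tool_rot: [-0.0, 1.0, -0.0, 0.001]
ft_force: [-0.8, 0.0, 5.7]
gripper_width: 0.359
finger_force: 30.0
```

Call:
play_rows(targets=[[0,0,0,0,0,0,0],[0,0,0,0,0,0,0.38],[0,0,0,0,0,0,0.38],[0,0,0,0,0,-0.3,0.38],[0,0,0,0,0,-1,0.38],[0,0,0,0,0,-1.8,0.38],[0,0,0,0,0,-2.6,0.38],[0,0,0,0,0,-2.6,0.38]])

```text
clock: 29.4
tool_pos: [587.9, 156.6, 177.9]
tool_rot: [-0.001, 1.0, -0.0, 0.005]
ft_force: [1.4, -0.2, -0.0]
gripper_width: 0.691
finger_force: 0.0
```

Call:
play_rows(targets=[[0,0,0,0,1,0,0.38],[0,0,0,0,2,0,0.38],[0,0,0,0,3,0,0.38],[0,0,0,0,4,0,0.38],[0,0,0,0,4.5,0,0.38],[0,0,0,0,4.5,0,0.38],[0,0,0,0,4.5,0,0.38]])

```text
clock: 30.1
tool_pos: [584.1, -24.0, 170.9]
tool_rot: [-0.0, 1.0, -0.001, -0.0]
ft_force: [-0.8, -0.2, 0.2]
gripper_width: 0.69
finger_force: 0.0
```

```bash
python3 chk.py red a4 | grep -E "scene \[3"; python3 -c "
import cv2,numpy as np
a=cv2.imread('pics/a4_scene.png')[150:280,80:480];b=cv2.imread('pics/a4_top.png')[110:290,80:480]
cv2.imwrite('pics/end.png',cv2.resize(np.vstack([a,b]),(774,600)))"
```

```text
scene [346 199  14  16 191] [352.4 206.5] [584. 157.] [567. 165.]
scene [337 223   6  10  49] [339.8 228.1] [656. 105.] [639. 111.]
scene [357 224   8   8  43] [360.4 228.2] [665. 147.] [648. 154.]
```

View pics/end.png

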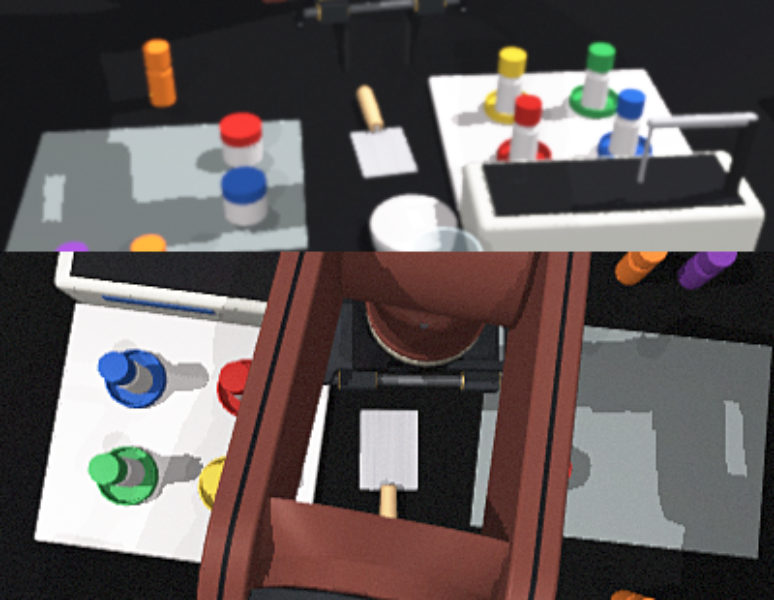

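All four bottles stand upright in their own docks: yellow (512,85), green (600,80), red (527,130) and blue (629,125). The jars are untouched and the arm is clear, so I'm handing it in.

```bash
python3 -c "
from workcell import env
print(env.sign_off())"
```

```text
the job is handed in; nothing more can be done
None
```

The yellow, green, blue and red bottles stand upright in the docks of their own colours, placed in that order by 30 s on the robot's clock with the jars left in place, and the job is handed in (no verdict was returned).

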